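Shut the drain valve on the steriliser's service panel and start the refill

ROBOT

A 6-joint arm with a two-finger parallel gripper is mounted at the origin on the work surface. World frame = base frame: x ahead of the robot, y to its left, z up, the work surface at z = 0. Lengths are in m, angles in rad, forces in N, time in s.
With the tool pointing down it reaches from about 0.325 to 0.85 m from the base axis. Payload 4.4 kg.
Tool frame: the origin (TCP) lies between the finger pads; the fingertips stand 19 mm ahead of it and the grasp point (between the pads) is the TCP; z points along the fingers, y is the direction in which the jaws open and shut (so a half turn about z gives the same grasp; the last joint's range is limited). The gripper opens to 94 mm and grips with 3 to 60 N. Pads are 16 mm wide; open, the fingers measure 119 mm over their backs; the gripper's body (75 mm by 177 mm) begins 78 mm behind the grasp point.
Start: joints at [1.111, 0.207, 1.542, -0, 1.393, -0.15], TCP at [0.175, 0.548, 0.224] pointing down, gripper open.
Joint ranges: [-2.73, 2.73], [-0.86, 2.22], [0.23, 2.46], [-1.11, 4.25], [0.08, 2.63], [-2.82, 2.82]. Speed limits (rad/s): [2.79, 2.79, 3.14, 3.14, 3.14, 3.14].

INTERFACE

Orientations are given as [roll, pitch, yaw] about the fixed x, y, z axes, in that order (R = Rz(yaw) Ry(pitch) Rx(roll)).
In Python, from workcell import * gives the robot as it stands.
- The arm moves only by the tool carry_out, never from a script. Its argument "plan" is a list of rows, each a list of 5 numbers: the shift along the tool's x, y, z in m, then the turn about the tool's z in rad, then the finger opening in m, from 0 to 0.094. A call has exactly 8 rows; each row is the pose to reach, as a shift and turn from the pose commanded when the call began, along the tool's axes at that moment; what a row does not reach only later rows make up. A row lasts 1/12 s, in which the tool goes at most 41.7 mm and 7.16 degrees, less where a joint would pass 70% of its speed; a pose out of reach is approached as far as the arm can. A call with a gripper value outside its range is refused whole. The fingers move at their own pace and stop on an object; "squeeze" is the grip in N (left out, the last holds). Time passes only in rows, so rows that repeat a pose let the fingers close, or fill a call up. It gives the time, the measured TCP pose, the force and the opening at its end, in the units of the state.
- read_state(): the state, without advancing time (a new reading comes with each control period).
- capture(name): name is "scene" or "top" or "wrist"; returns a dict with "image" (384x512x3 uint8, red, green, blue), "fx", "fy", "cx", "cy" (pixels), "position" and "attitude" of the camera in the world. Camera axes: x right, y down, z forward; pixel columns grow to the right and rows downward; lengths in m; the calibration is good to about 2 mm. A picture is of the moment at which its call begins. There is no depth.
- job_done(): hands the job in, once; it reports no verdict.
The state is a dict: "time_s": time; "joint_pos": joint angles; "dq": joint speeds; "joint_efforts": joint torques, N m; "tcp_pos": TCP position; "eef_rot": TCP orientation; "force": force on the tool from outside, world axes, zero at the start; "wrist_torque": the same for the moment, N m; "width": finger opening in m.
Only numpy, scipy, OpenCV 4.12 (cv2) and the standard library are available. Lean on these libraries where they do the work, as an engineer would, in place of code of your own. Each camera call takes 0.05 s, during which the arm holds its last target.

TASK

The steriliser's water tank has been drained. On the crowded service panel turn the drain valve, the one with the straight bar grip, clockwise until you feel it seat, nip it up firmly without forcing it and let go; then, with the valve tight, press the fill button fully down and let it come back up. Do not brush the other three valve knobs, and leave the bottle, bowl and tray where they are.

Things in the scene. Friction and masses are not known exactly. Their poses are not given: they have to be found in the camera images.
- panel: White service box fixed on the bench, 110 (its x) x 320 (its y) x 60 mm high, top face level. Origin: centre of the underside; z up. Four valves stand on its top in one row along its y axis (x = 0) at y = -105, -50, +5 and +60 mm, in any order; the fill button is at y = +125 mm.
- drain_valve: Fixed base of the drain valve: steel disc 42 mm across, 18 mm high, on the panel. Origin: centre of its underside, on the knob's axis. Neighbouring axes are 55 mm apart, so fingers opened wide touch the next knobs. The valve is tight when the turning torque on its knob is held between about 0.22 and 0.42 N m for a quarter of a second or more; above about 0.5 N m the seal is damaged.
- drain_grip (a point): On the axis of the drain knob at the height to grip it, 32 mm above its base. The black knob is a 34 mm disc, 6 mm thick, with an upright straight bar on it: 40 mm long, 14 mm thick, its top 10 mm above this point. The point turns with the knob: x runs along the bar, y across it (pinch it across its 14 mm), z up.
- drain_valve_knob (a joint): Turn of the drain knob in rad, growing clockwise from above (closing). Starts at 0 to 0.2, the bar about square to the row. Turns freely at about 0.08 N m until the seat is met, unseen, somewhere from 0.4 to 1.3; from there torque climbs about 5 N m per rad, so it is tight 0.03 to 0.07 past first touch. Let go, it springs back up to 0.08 rad and stays shut.
- feed_valve: A neighbouring valve: fixed steel base (42 mm across, 18 mm high) standing on the panel, carrying a tall round knob 32 mm across and 37 mm high in black plastic that turns freely. Origin: centre of the base's underside, on the panel's top face. Not to be touched.
- vent_valve: A neighbouring valve: fixed steel base (42 mm across, 18 mm high) standing on the panel, carrying a slim round knob 20 mm across and 30 mm high on a 30 mm flange in black plastic that turns freely. Origin: centre of the base's underside, on the panel's top face. Not to be touched.
- rinse_valve: A neighbouring valve: fixed steel base (42 mm across, 18 mm high) standing on the panel, carrying a three-lobed knob 30 mm across and 38 mm high in black plastic that turns freely. Origin: centre of the base's underside, on the panel's top face. Not to be touched.
- fill_button_top (a point): Centre of the top of the fill button: a white round cap, 26 mm across, in a low black housing near the +y end of the panel.
- fill_button (a joint): Travel of the fill button in m: 0 up, 0.006 fully down. Spring: about 5 N fully down. It must be pushed past 0.0045, and not before the drain valve is shut.
- steel_bowl: Loose steel bowl, 110 mm across, 40 mm high, beyond the panel (+x). Origin: centre of its underside. A bystander.
- cassette: Loose low steel instrument tray, 100 x 180 x 30 mm, beyond the panel. Origin: centre of its underside. A bystander.
- water_bottle: Loose white plastic bottle, 70 mm across, 170 mm high, beside the -y end of the panel. Origin: centre of its underside. A bystander.

How it is judged:
By the outcome, as a careful person would: the job done as asked, in the order asked, and still so for the second after the job is handed in, with the robot touching nothing.
It also fails if it takes over 67 s, if anything falls off the work surface, if the arm or the gripper's body presses on something with over 40 N, if the wrist force passes 120 N, or if a joint passes its speed limit or range.

## Working session

There is one attempt and no reset: what is moved stays moved. The work goes in short steps, Python scripts to look and compute and a tool call to move; the robot and the scene stay as the last step left them, time stands still between calls to the robot, and variables do not carry over. Pictures are saved under pics/ and viewed, and the job is handed in when it is done.

Besides the shell and the picture viewer there is one more tool, called after "Request:" as name(argument=value, ...) on one line, values as JSON. carry_out: Moves the arm, as the interface text tells. Its arguments: {"type":"object","properties":{"plan":{"type":"array","items":{"type":"array","items":{"type":"number"}}},"squeeze":{"type":"number"}},"required":["plan"]}

```bash
ls; mkdir -p pics
python3 - <<'E'
from workcell import *
import cv2
s=read_state()
for k,v in s.items(): print(k,v)
for n in ("scene","top","wrist"):
    c=capture(n); cv2.imwrite(f"pics/a_{n}.png",c["image"][:,:,::-1])
    print(n,c["fx"],c["fy"],c["cx"],c["cy"],c["position"],c["attitude"])
E
```

```text
pics
time_s 0.0
joint_pos [ 1.11049014e+00  2.07429286e-01  1.54291946e+00 -7.77129783e-06
  1.39346986e+00 -1.50540193e-01]
dq [ 0.00109176  0.00057454  0.00100906 -0.00023307 -0.00012801  0.00185523]
joint_efforts [ 7.34259629e-04 -3.70872402e+01 -2.81424451e+01  7.00805685e-02
  3.58471158e-02 -1.74951724e-04]
tcp_pos [0.17498123 0.54694695 0.22330183]
eef_rot [-3.13939073e+00 -3.26270713e-04  2.83182768e+00]
force [-0.36839195 -0.01052347 -0.15313321]
wrist_torque [ 0.02741105  0.03052032 -0.06508087]
width 0.09383882071087538
scene 388.4500057987115 388.4500057987115 259.8445206889895 188.2645922568303 [ 1.18221964 -0.25524968  0.87278643] [-2.51625878  0.01696243  1.16898113]
top 431.6909874585292 431.6909874585292 257.9198027964664 183.08192428308658 [ 0.45485409 -0.02580691  0.94393868] [-2.92957665  0.00481108 -1.59835769]
wrist 274.63902979565137 274.63902979565137 254.44358007281969 190.8551644097792 [0.11206264 0.56725452 0.38260813] [2.90901440e+00 1.50960312e-03 1.26051881e+00]
```

View pics/a_scene.png

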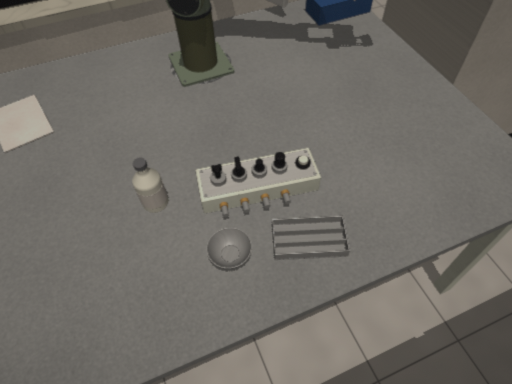

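View pics/a_top.png

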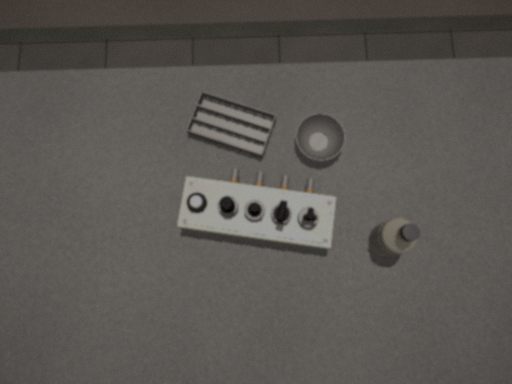

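View pics/a_wrist.png

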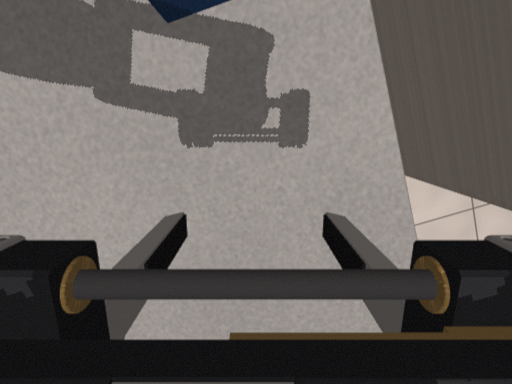

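Run:
```python
import cv2,numpy as np
a=cv2.imread("pics/a_top.png")[165:260,165:350]; a=cv2.resize(a,None,fx=4,fy=4,interpolation=cv2.INTER_CUBIC)
a=cv2.convertScaleAbs(a,alpha=1.6,beta=10)
b=cv2.imread("pics/a_scene.png")[145:225,190:330]; b=cv2.resize(b,None,fx=5,fy=5,interpolation=cv2.INTER_CUBIC)
b=cv2.convertScaleAbs(b,alpha=1.6,beta=10)
cv2.imwrite("pics/b_top.png",a);cv2.imwrite("pics/b_scene.png",b)
```

```text
(no output)
```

View pics/b_top.png

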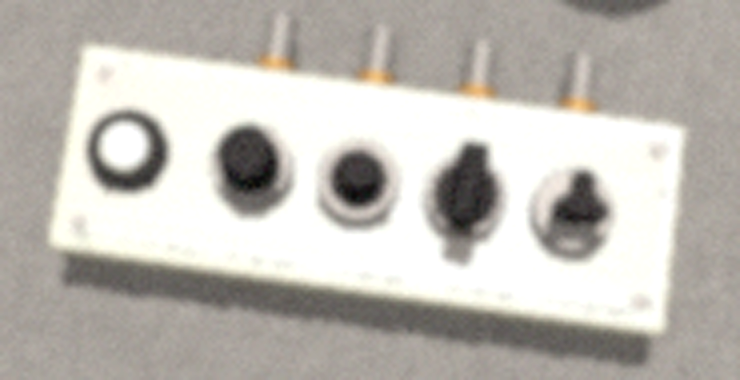

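View pics/b_scene.png

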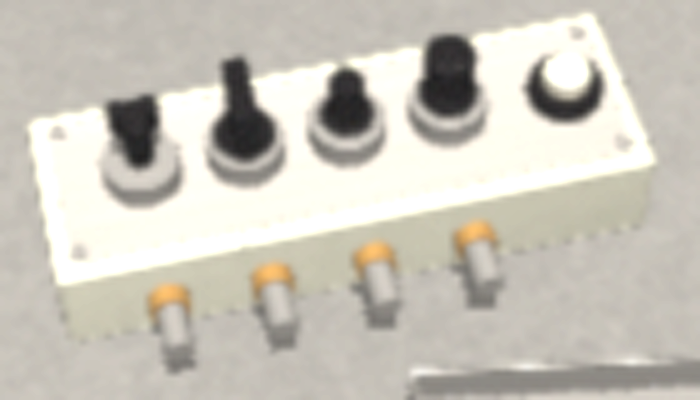

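The drain valve (straight bar) is third from the button, at the y=-50 slot: top image about (282,213). From left, the others are button (196,202), feed (227,206), vent (255,211) and rinse, three-lobed (309,217).

```bash
cat > h.py <<'E'
import numpy as np,cv2
from scipy.spatial.transform import Rotation as R
def ray(c,uv):
    d=np.array([(uv[0]-c["cx"])/c["fx"],(uv[1]-c["cy"])/c["fy"],1.])
    return np.array(c["position"]),R.from_euler('xyz',c["attitude"]).as_matrix()@d
def onz(c,uv,z):
    p,d=ray(c,uv); return p+d*(z-p[2])/d[2]
def proj(c,P):
    q=R.from_euler('xyz',c["attitude"]).as_matrix().T@(np.array(P)-c["position"])
    return np.array([c["fx"]*q[0]/q[2]+c["cx"],c["fy"]*q[1]/q[2]+c["cy"]])
def tri(c1,u1,c2,u2):
    p,d=ray(c1,u1);q,e=ray(c2,u2);d/=np.linalg.norm(d);e/=np.linalg.norm(e)
    t=np.linalg.lstsq(np.c_[d,-e],q-p,rcond=None)[0]
    a,b=p+d*t[0],q+e*t[1]; return (a+b)/2,np.linalg.norm(a-b)
E
python3 - <<'E'
from workcell import *
from h import *
c=capture("top"); im=c["image"]
print(read_state()["time_s"])
m=(im.min(2)>135).astype(np.uint8)
print(im[195,215],im[280,215])
m=cv2.morphologyEx(m,cv2.MORPH_OPEN,np.ones((3,3)))
cs,_=cv2.findContours(m,cv2.RETR_EXTERNAL,cv2.CHAIN_APPROX_NONE)
k=max(cs,key=cv2.contourArea); r=cv2.minAreaRect(k); print(r,cv2.contourArea(k))
bx=cv2.boxPoints(r); 
P=np.array([onz(c,b,.06) for b in bx]); print(bx,P.round(4)); 
print([np.linalg.norm(P[i]-P[i-1]).round(4) for i in range(4)],P.mean(0))
cen=P.mean(0)
# long axis
e=[P[i]-P[i-1] for i in range(4)]; L=max(e,key=np.linalg.norm); L=L/np.linalg.norm(L); L*=np.sign(L[1]); 
yaw=np.arctan2(-L[0],L[1]); print("yaw",yaw)
print("drain",cen-L*.05,"btn",cen+L*.125)
print("proj drain top z.12",proj(c,list((cen-L*.05)[:2])+[.12]),proj(c,list((cen+L*.125)[:2])+[.07]))
# button cap
s=capture("scene")
for n,cc,roi in(("top",c,(185,190,207,215)),("scene",s,(294,150,314,172))):
    g=cc["image"][roi[1]:roi[3],roi[0]:roi[2]].min(2); cv2.imwrite(f"pics/c_{n}.png",cv2.resize(g,None,fx=16,fy=16,interpolation=0))
# black knob masks top & scene
for n,cc,(x0,y0,x1,y1) in(("top",c,(268,195,296,235)),("scene",s,(230,150,250,185))):
    g=cc["image"][y0:y1,x0:x1].max(2)
    print(n);print(g[::1])if 0 else None
    mm=(g<70).astype(np.uint8); nn,l,st,ce=cv2.connectedComponentsWithStats(mm); print([(st[i].tolist(),(ce[i]+[x0,y0]).round(1).tolist()) for i in range(1,nn)])
    cv2.imwrite(f"pics/d_{n}.png",cv2.resize(cc["image"][y0:y1,x0:x1,::-1],None,fx=12,fy=12,interpolation=0))
E
```

```text
0.2
[162 161 153] [101  96  92]
((257.25994873046875, 211.3089141845703), (152.9945831298828, 50.30915451049805), 7.783559322357178) 6898.0
[[178.06073 225.87161]
 [184.87415 176.02597]
 [336.45917 196.74622]
 [329.64575 246.59186]] [[ 0.56    0.1395  0.06  ]
 [ 0.6647  0.1264  0.06  ]
 [ 0.6115 -0.1892  0.06  ]
 [ 0.5093 -0.1686  0.06  ]]
[np.float64(0.3123), np.float64(0.1055), np.float64(0.32), np.float64(0.1042)] [ 0.58638017 -0.02296915  0.06      ]
yaw -0.16726273762526922
drain [ 0.57805597 -0.07227136  0.06      ] btn [0.60719065 0.10028637 0.06      ]
proj drain top z.12 [282.32980983 209.9178068 ] [196.52966569 201.86453796]
top
[([6, 6, 15, 24, 241], [281.0, 213.0])]
scene
[([3, 7, 12, 20, 145], [238.1, 168.0])]
```

View pics/d_top.png

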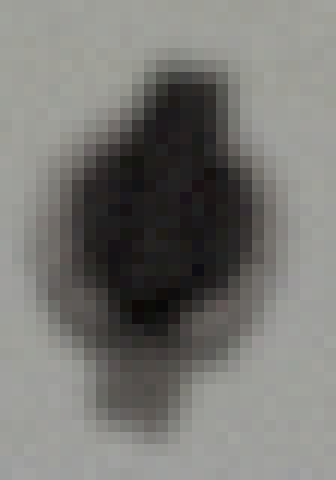

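View pics/d_scene.png

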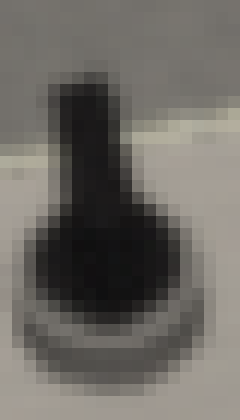

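Request:
carry_out(plan=[[-0.03, -0.025, 0, 0, 0.094], [-0.06, -0.05, 0, 0, 0.094], [-0.09, -0.075, 0, 0, 0.094], [-0.12, -0.1, 0, 0, 0.094], [-0.15, -0.125, 0, 0, 0.094], [-0.18, -0.15, 0, 0, 0.094], [-0.21, -0.175, 0, 0, 0.094], [-0.24, -0.2, 0, 0, 0.094]], squeeze=20)

```text
time_s: 0.92
tcp_pos: [0.3434, 0.2823, 0.2246]
eef_rot: [3.141, 0.0, 2.832]
force: [0.5, -0.4, 0.2]
width: 0.0937
```

Request:
carry_out(plan=[[-0.03, -0.025, 0, 0, 0.094], [-0.06, -0.05, 0, 0, 0.094], [-0.09, -0.075, 0, 0, 0.094], [-0.12, -0.1, 0, 0, 0.094], [-0.15, -0.125, 0, 0, 0.094], [-0.18, -0.15, 0, 0, 0.094], [-0.21, -0.175, 0, 0, 0.094], [-0.24, -0.2, 0, 0, 0.094]])

```text
time_s: 1.58
tcp_pos: [0.5112, 0.0184, 0.2245]
eef_rot: [3.141, 0.0, 2.831]
force: [-0.6, 0.9, -0.0]
width: 0.094
```

Request:
carry_out(plan=[[-0.03, -0.02, 0, 0, 0.094], [-0.06, -0.04, 0, 0, 0.094], [-0.093, -0.067, 0, 0, 0.094], [-0.093, -0.067, 0, -0.07, 0.094], [-0.093, -0.067, 0, -0.14, 0.094], [-0.093, -0.067, 0, -0.14, 0.094], [-0.093, -0.067, 0, -0.14, 0.094], [-0.093, -0.067, 0, -0.14, 0.094]])

```text
time_s: 2.25
tcp_pos: [0.5784, -0.0714, 0.2244]
eef_rot: [3.142, -0.0, 2.971]
force: [0.3, 0.5, -0.3]
width: 0.0939
```

Run:
```python
from workcell import *
from h import *
s=read_state(); print(s["time_s"],s["tcp_pos"],s["eef_rot"],s["joint_pos"])
c=capture("wrist"); cv2.imwrite("pics/e_w.png",c["image"][:,:,::-1]); print(c["position"],c["attitude"])
for P in ([.578,-.0723,.092],[.578,-.0723,.102],[.578,-.0723,.06]): print(proj(c,P))
```

```text
2.25 [ 0.57840954 -0.07143441  0.22436231] [ 3.14151302e+00 -2.66393257e-04  2.97083797e+00] [-2.71358897e-01  2.23233805e-01  1.52164893e+00  5.32748533e-05
  1.39698296e+00 -1.67140975e+00]
[ 0.51316688 -0.06052566  0.38356438] [ 2.90886884e+00 -6.94449308e-04  1.39954222e+00]
[253.74909681 187.98102288]
[253.73232334 190.07470497]
[253.79612545 182.11085775]
```

View pics/e_w.png

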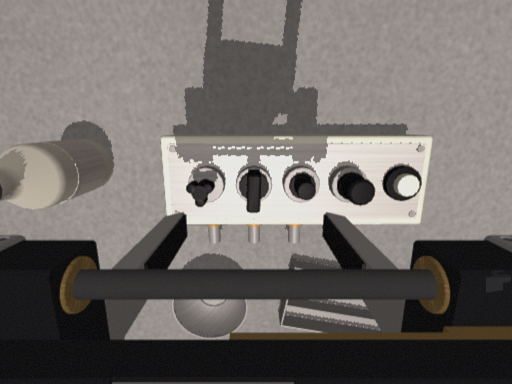

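Run:
```python
from workcell import *
from h import *
c=capture("wrist"); im=c["image"]
x0,y0,x1,y1=225,155,300,230
a=cv2.resize(im[y0:y1,x0:x1,::-1],None,fx=8,fy=8,interpolation=0); cv2.imwrite("pics/f_w.png",cv2.convertScaleAbs(a,alpha=1.8,beta=10))
m=(im[y0:y1,x0:x1].max(2)<38).astype(np.uint8)
n,l,st,ce=cv2.connectedComponentsWithStats(m)
for i in range(1,n):
  if st[i][4]>50: 
    print(st[i],ce[i]+[x0,y0])
for r in range(165,218,3):
    row=im[r,235:275].max(1); print(r,row)
```

```text
[ 21  15  15  41 208] [253.40384615 183.5625    ]
[69 19  6 23 97] [296.68041237 183.62886598]
165 [232 232 232 232 231 233 230 188 182 185 181 133 128 131 129 110 108 100
  96 101 101 112 119 130 129 129 133 140 182 192 232 231 231 232 231 232
 231 231 230 230]
168 [231 232 231 233 228 181 135 123 114  98  81  80 105  84  87  91  95  99
 100 100  97  91  90  84  83  94  76  80 100 117 129 147 233 233 232 232
 231 231 230 232]
171 [232 232 231 184 130 104  80 115 157 188 212 224 216  78  10   8   8  17
   4  12  13  12   2  12  71 166 170 209 181 134  92  83 110 148 233 232
 231 231 231 231]
174 [232 234 230 121 101 165 204 210 207 147  56  20  14   4  14  11  14  13
  10  15  16  13  14   9   6   9  38  65  95 157 166 194 149 100 177 234
 232 231 231 231]
177 [233 226 124 165 203 167 140  54  46  54  58  55  19  26  33  39  45  50
  45  49  50  51  53  48  35  23  48  61  53  41  66 155 217 201 155 135
 186 231 232 232]
180 [229 130 186 220 206  96  47  56  59  58  60  57  22  30  39  47  48  51
  54  54  54  57  60  53  33  25  46  60  62  60  57  63 148 222 217 173
 193 233 231 23
[... 1318 characters left out ...]
31 232 232
 231 231 231 231]
207 [232 231 232 231 232 232 230 231 232 234 231 134  42  39  57  52  53  50
  50  50  52  43  41  28  73 191 234 232 231 231 231 231 231 231 230 231
 232 231 231 231]
210 [232 231 232 230 232 232 231 232 231 233 231 169  59  36  50  50  49  46
  49  47  46  44  36  35 108 223 233 232 231 230 232 231 232 231 230 231
 232 232 231 232]
213 [232 230 231 231 231 232 231 231 231 232 231 233 232 232 224 223 212 210
 210 211 212 210 214 232 234 232 232 231 231 231 231 231 231 231 232 231
 231 231 231 231]
216 [231 232 230 232 231 230 231 231 230 231 230 231 231 232 231 232 231 230
 231 231 230 229 231 232 231 230 231 230 231 231 232 231 230 231 231 231
 231 230 232 231]
```

View pics/f_w.png

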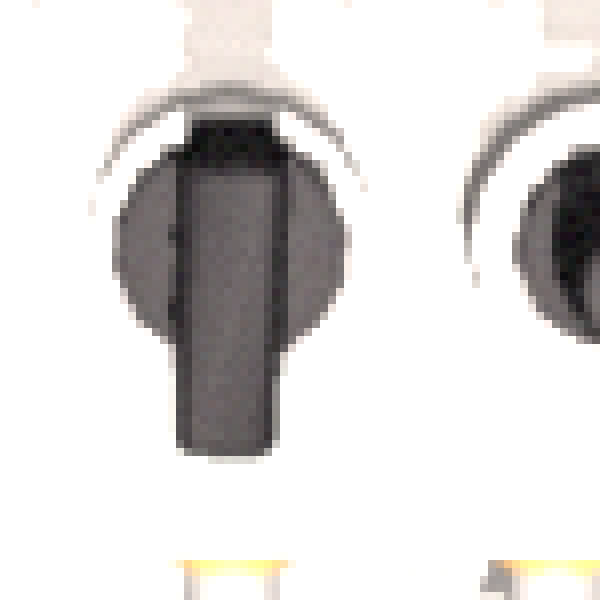

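Run:
```python
from workcell import *
from h import *
c=capture("wrist")
a=onz(c,(253.8,175.8),.102);b=onz(c,(252.5,212),.102)
print(a,b,np.linalg.norm(a-b),(a+b)/2,"bar angle",np.arctan2(*(b-a)[1::-1]))
im=c["image"]
# edge fit
L=[];Rr=[]
g=im.max(2).astype(float)
for r in range(199,210):
    row=g[r,235:275]; t=120
    i=np.where(row<t)[0]; l=i[0]-(t-row[i[0]])/(row[i[0]-1]-row[i[0]]); q=i[-1]+(t-row[i[-1]])/(row[i[-1]+1]-row[i[-1]])
    L.append((235+l,r));Rr.append((235+q,r))
for E in(L,Rr):
    for z in (.102,.098):
        P=np.array([onz(c,e,z)[:2] for e in E]); k=np.polyfit(P[:,0],P[:,1],1); print(z,np.arctan(k[0]),np.polyval(k,.578))
# button: white cap
y0,y1,x0,x1=165,205,380,425
m=(g[y0:y1,x0:x1]<90).astype(np.uint8); cs,_=cv2.findContours(m,cv2.RETR_EXTERNAL,cv2.CHAIN_APPROX_NONE);k=max(cs,key=cv2.contourArea)
e=cv2.fitEllipse(k);print("housing",e, onz(c,np.array(e[0])+[x0,y0],.065))
cv2.imwrite("pics/g_b.png",cv2.resize(im[y0:y1,x0:x1,::-1],None,fx=12,fy=12,interpolation=0))
# holes in dark = cap
m2=np.zeros_like(m);cv2.drawContours(m2,[k],-1,1,-1);m2=m2*(1-m);n,l,st,ce=cv2.connectedComponentsWithStats(m2);i=1+st[1:,4].argmax();print(st[i],ce[i]+[x0,y0])
for z in(.065,.07,.075,.08):print(z,onz(c,ce[i]+[x0,y0],z))
```

```text
[ 0.56311489 -0.06949543  0.102     ] [ 0.60175023 -0.07758072  0.102     ] 0.03947228475566535 [ 0.58243256 -0.07353807  0.102     ] bar angle -0.20629455335768743
0.102 -0.1792321263511593 -0.08034090570190583
0.098 -0.17923212635115535 -0.08045723287709372
0.102 -0.23404735393572806 -0.06484732529360873
0.098 -0.23404735393572376 -0.06469098577971669
housing ((21.78595733642578, 17.762516021728516), (32.17572021484375, 36.716697692871094), 96.7430419921875) [0.60767739 0.10070398 0.065     ]Traceback (most recent call last):
  File "<stdin>", line 23, in <module>
ValueError: attempt to get argmax of an empty sequence
```

View pics/g_b.png

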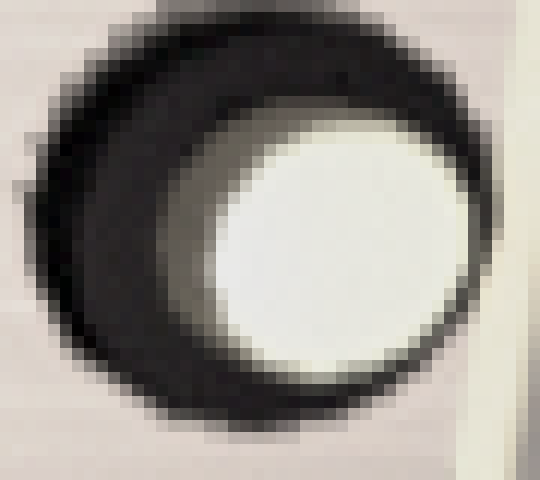

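Request:
carry_out(plan=[[-0.003, -0.0015, 0.01, 0.035, 0.034], [-0.003, -0.0015, 0.02, 0.035, 0.034], [-0.003, -0.0015, 0.03, 0.035, 0.034], [-0.003, -0.0015, 0.04, 0.035, 0.034], [-0.003, -0.0015, 0.05, 0.035, 0.034], [-0.003, -0.0015, 0.06, 0.035, 0.034], [-0.003, -0.0015, 0.065, 0.035, 0.034], [-0.003, -0.0015, 0.065, 0.035, 0.034]])

```text
time_s: 3.07
tcp_pos: [0.5801, -0.0735, 0.1573]
eef_rot: [3.141, -0.004, 2.937]
force: [-0.3, -0.4, -1.1]
width: 0.0438
```

Run:
```python
from workcell import *
from h import *
s=read_state(); print(s["time_s"],s["tcp_pos"],s["eef_rot"],s["width"])
c=capture("wrist"); im=c["image"][:,:,::-1]; im=cv2.convertScaleAbs(im,alpha=1.3,beta=10).copy()
cv2.imwrite("pics/h_w.png",im); print(c["position"])
t=s["tcp_pos"]; print(proj(c,[t[0],t[1],.102]))
a=onz(c,(253,190),.102);print(a)
```

```text
3.0667 [ 0.58006115 -0.07345085  0.15729709] [ 3.14131867 -0.00374155  2.93685263] 0.04383005679758618
[ 0.51577344 -0.06044823  0.31669983]
[254.67170414 209.36379119]
[ 0.56392224 -0.07146445  0.102     ]
```

View pics/h_w.png

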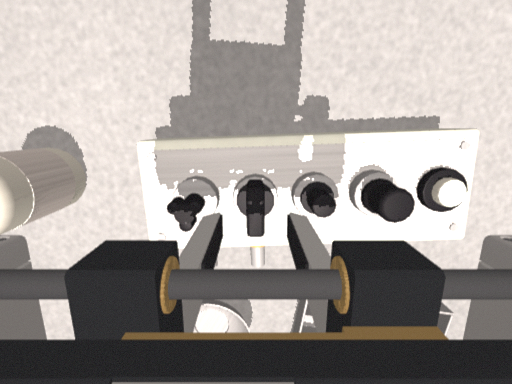

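Run:
```python
from workcell import *
from h import *
c=capture("wrist"); im=c["image"]; print(read_state()["width"])
x0,y0,x1,y1=225,165,285,250
a=cv2.resize(im[y0:y1,x0:x1,::-1],None,fx=7,fy=7,interpolation=0); cv2.imwrite("pics/i_w.png",cv2.convertScaleAbs(a,alpha=2.2,beta=10))
```

```text
0.03599559931693045
```

View pics/i_w.png

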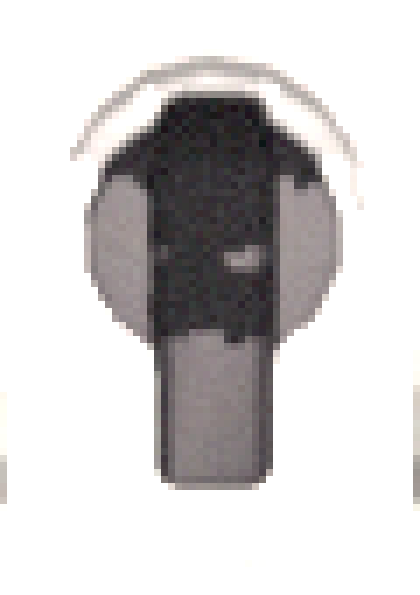

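Run:
```python
from workcell import *
from h import *
c=capture("wrist");s=read_state();t=s["tcp_pos"];print(t,s["width"],s["time_s"])
M=R.from_euler('xyz',s["eef_rot"]).as_matrix()
for n,u,z in(("far end",(256,234.3),.102),("disc left",(225+85/7,165+245/7),.084),("disc right",(225+342/7,165+245/7),.084)):
    print(n,onz(c,u,z),"tool",(M.T@(onz(c,u,z)-t)).round(4))
```

```text
[ 0.58172538 -0.07396613  0.15982066] 0.034838774001672845 3.2167
far end [ 0.60381653 -0.07735837  0.102     ] tool [-0.0223  0.0012  0.0578]
disc left [ 0.57596028 -0.0885116   0.084     ] tool [ 0.0027 -0.0154  0.0758]
disc right [ 0.58258268 -0.05672821  0.084     ] tool [0.0027 0.0171 0.0758]
```

Request:
carry_out(plan=[[-0.0005, 0.001, 0.01, 0, 0.034], [-0.0005, 0.001, 0.02, 0, 0.034], [-0.0005, 0.001, 0.03, 0, 0.034], [-0.0005, 0.001, 0.037, 0, 0.034], [-0.0005, 0.001, 0.043, 0, 0.034], [-0.0005, 0.001, 0.048, 0, 0.034], [-0.0005, 0.001, 0.05, 0, 0.034], [-0.0005, 0.001, 0.05, 0, 0.034]])

```text
time_s: 3.88
tcp_pos: [0.5816, -0.0728, 0.1087]
eef_rot: [3.142, -0.001, 2.937]
force: [0.2, 0.4, -0.3]
width: 0.0342
```

Run:
```python
from workcell import *
from h import *
s=read_state(); print(s["time_s"],s["tcp_pos"],s["eef_rot"],s["width"],s["force"],s["wrist_torque"])
c=capture("wrist"); im=c["image"][:,:,::-1]; cv2.imwrite("pics/j_w.png",cv2.convertScaleAbs(im,alpha=1.8,beta=10))
c=capture("scene"); im=c["image"][135:215,185:325,::-1]; cv2.imwrite("pics/j_s.png",cv2.resize(cv2.convertScaleAbs(im,alpha=1.6,beta=10),None,fx=5,fy=5))
```

```text
3.8833 [ 0.58163345 -0.07284365  0.1086527 ] [ 3.14152194e+00 -1.30137344e-03  2.93678374e+00] 0.03424262720483828 [ 0.18377505  0.44878284 -0.30354739] [-0.01899368  0.02933625 -0.00401033]
```

View pics/j_w.png

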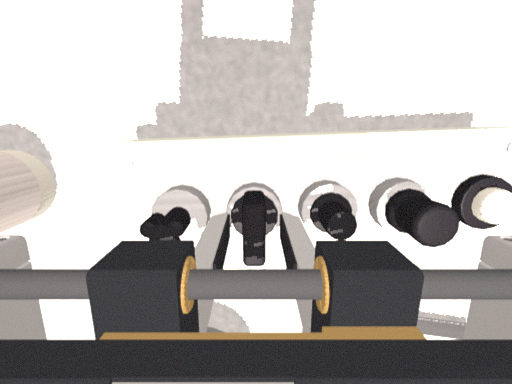

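View pics/j_s.png

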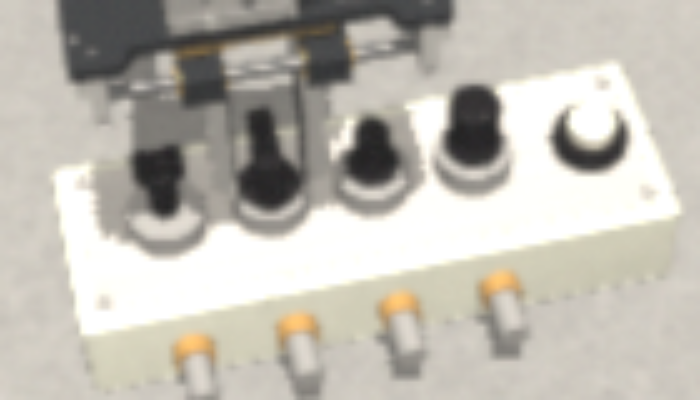

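Request:
carry_out(plan=[[0, 0, 0.002, 0, 0.034], [0, 0, 0.002, 0, 0.026], [0, 0, 0.002, 0, 0.018], [0, 0, 0.002, 0, 0.008], [0, 0, 0.002, 0, 0.008], [0, 0, 0.002, 0, 0.008], [0, 0, 0.002, 0, 0.008], [0, 0, 0.002, 0, 0.008]], squeeze=40)

```text
time_s: 4.65
tcp_pos: [0.5821, -0.0733, 0.1077]
eef_rot: [-3.141, 0.0, 2.937]
force: [-1.5, -1.6, 1.0]
width: 0.0136
```

```bash
cat > st.py <<'E'
from workcell import *
s=read_state(); print(s["time_s"],s["tcp_pos"].round(4),s["eef_rot"].round(4),round(s["width"],4),s["force"].round(2),s["wrist_torque"].round(3))
E
python3 st.py
```

```text
4.65 [ 0.5821 -0.0733  0.1077] [-3.1410e+00  3.0000e-04  2.9369e+00] 0.0136 [-1.54 -1.62  0.96] [-0.367  0.106  0.096]
```

Request:
carry_out(plan=[[0, 0, 0, 0.04, 0.008], [0, 0, 0, 0.08, 0.008], [0, 0, 0, 0.12, 0.008], [0, 0, 0, 0.16, 0.008], [0, 0, 0, 0.2, 0.008], [0, 0, 0, 0.24, 0.008], [0, 0, 0, 0.25, 0.008], [0, 0, 0, 0.25, 0.008]])

```text
time_s: 5.32
tcp_pos: [0.5818, -0.0743, 0.1077]
eef_rot: [-3.139, 0.0, 2.687]
force: [-2.8, -5.1, 1.3]
width: 0.0139
```

```bash
python3 st.py
```

```text
5.3167 [ 0.5818 -0.0743  0.1077] [-3.1392e+00  4.0000e-04  2.6872e+00] 0.0139 [-2.82 -5.08  1.31] [-0.948  0.37   0.056]
```

Request:
carry_out(plan=[[0, -0.001, 0, 0.01, 0.008], [0, -0.001, 0, 0.02, 0.008], [0, -0.001, 0, 0.03, 0.008], [0, -0.001, 0, 0.04, 0.008], [0, -0.001, 0, 0.05, 0.008], [0, -0.001, 0, 0.05, 0.008], [0, -0.001, 0, 0.05, 0.008], [0, -0.001, 0, 0.05, 0.008]])

```text
time_s: 5.98
tcp_pos: [0.5817, -0.0745, 0.1077]
eef_rot: [-3.141, 0.001, 2.636]
force: [-1.5, -4.5, 3.4]
width: 0.0136
```

```bash
python3 st.py
```

```text
5.9833 [ 0.5817 -0.0745  0.1077] [-3.1405e+00  8.0000e-04  2.6365e+00] 0.0136 [-1.54 -4.49  3.41] [-0.95   0.313  0.092]
```

Request:
carry_out(plan=[[0, 0, 0, 0.01, 0.008], [0, 0, 0, 0.02, 0.008], [0, 0, 0, 0.03, 0.008], [0, 0, 0, 0.04, 0.008], [0, 0, 0, 0.04, 0.008], [0, 0, 0, 0.04, 0.008], [0, 0, 0, 0.04, 0.008], [0, 0, 0, 0.04, 0.008]])

```text
time_s: 6.65
tcp_pos: [0.5816, -0.0746, 0.1077]
eef_rot: [-3.14, 0.001, 2.597]
force: [-1.9, -5.0, 2.3]
width: 0.0138
```

```bash
python3 st.py
```

```text
6.65 [ 0.5816 -0.0746  0.1077] [-3.1403e+00  8.0000e-04  2.5965e+00] 0.0138 [-1.94 -4.98  2.32] [-1.094  0.349  0.055]
```

Request:
carry_out(plan=[[0, 0, 0, 0.01, 0.008], [0, 0, 0, 0.02, 0.008], [0, 0, 0, 0.03, 0.008], [0, 0, 0, 0.04, 0.008], [0, 0, 0, 0.04, 0.008], [0, 0, 0, 0.04, 0.008], [0, 0, 0, 0.04, 0.008], [0, 0, 0, 0.04, 0.008]])

```text
time_s: 7.32
tcp_pos: [0.5815, -0.0748, 0.1077]
eef_rot: [-3.14, 0.001, 2.557]
force: [-2.6, -5.6, 2.3]
width: 0.0135
```

```bash
python3 st.py
```

```text
7.3167 [ 0.5815 -0.0748  0.1077] [-3.1399e+00  8.0000e-04  2.5565e+00] 0.0135 [-2.63 -5.56  2.31] [-1.158  0.369  0.06 ]
```

Request:
carry_out(plan=[[0, -0.001, 0, 0.01, 0.008], [0, -0.002, 0, 0.02, 0.008], [0, -0.002, 0, 0.03, 0.008], [0, -0.002, 0, 0.04, 0.008], [0, -0.002, 0, 0.04, 0.008], [0, -0.002, 0, 0.04, 0.008], [0, -0.002, 0, 0.04, 0.008], [0, -0.002, 0, 0.04, 0.008]])

```text
time_s: 7.98
tcp_pos: [0.5813, -0.0751, 0.1077]
eef_rot: [3.14, 0.001, 2.517]
force: [4.0, 0.7, -0.1]
width: 0.0136
```

```bash
python3 st.py
```

```text
7.9833 [ 0.5813 -0.0751  0.1077] [3.1400e+00 1.0000e-03 2.5167e+00] 0.0136 [ 4.05  0.75 -0.13] [-0.072 -0.754 -0.025]
```

Request:
carry_out(plan=[[0, 0, 0, 0.01, 0.008], [0, 0, 0, 0.02, 0.008], [0, 0, 0, 0.03, 0.008], [0, 0, 0, 0.04, 0.008], [0, 0, 0, 0.04, 0.008], [0, 0, 0, 0.04, 0.008], [0, 0, 0, 0.04, 0.008], [0, 0, 0, 0.04, 0.008]])

```text
time_s: 8.65
tcp_pos: [0.5812, -0.0752, 0.1077]
eef_rot: [3.14, 0.001, 2.476]
force: [4.7, 0.3, -0.4]
width: 0.0135
```

```bash
python3 st.py
```

```text
8.65 [ 0.5812 -0.0752  0.1077] [3.1402e+00 9.0000e-04 2.4760e+00] 0.0135 [ 4.66  0.26 -0.36] [ 0.154 -0.969 -0.012]
```

Request:
carry_out(plan=[[-0.001, 0.0007, 0, 0.01, 0.008], [-0.001, 0.0007, 0, 0.02, 0.008], [-0.001, 0.0007, 0, 0.03, 0.008], [-0.001, 0.0007, 0, 0.04, 0.008], [-0.001, 0.0007, 0, 0.04, 0.008], [-0.001, 0.0007, 0, 0.04, 0.008], [-0.001, 0.0007, 0, 0.04, 0.008], [-0.001, 0.0007, 0, 0.04, 0.008]])

```text
time_s: 9.32
tcp_pos: [0.5812, -0.0754, 0.1077]
eef_rot: [-3.141, -0.001, 2.436]
force: [0.9, 1.4, 5.6]
width: 0.0136
```

```bash
cat > st3.py <<'E'
from workcell import *
import numpy as np
from scipy.spatial.transform import Rotation as R
A=[]
for i in range(4):
    s=read_state(); M=R.from_euler('xyz',s["eef_rot"]).as_matrix()
    A.append(np.r_[M.T@s["force"],M.T@s["wrist_torque"],s["joint_efforts"][5]]); capture("top") if i<3 else 0
print(s["time_s"],s["tcp_pos"].round(4),s["eef_rot"].round(4),round(s["width"],4)); print(np.array(A).round(3))
E
python3 st3.py
```

```text
9.4667 [ 0.5812 -0.0754  0.1077] [-3.1412e+00 -1.1000e-03  2.4361e+00] 0.0139
[[ 0.265  1.645 -5.643 -0.283  0.068  0.017  0.027]
 [ 0.703  1.144 -5.101 -0.2    0.076 -0.031  0.027]
 [ 0.512  1.566 -5.017 -0.285  0.082 -0.062  0.027]
 [ 0.536  0.836 -5.343 -0.16   0.102 -0.046  0.027]]
```

```bash
cat > st.py <<'E'
from workcell import *
import numpy as np
from scipy.spatial.transform import Rotation as R
s=read_state(); M=R.from_euler('xyz',s["eef_rot"]).as_matrix()
print(s["time_s"],s["tcp_pos"].round(4),s["eef_rot"].round(4),round(s["width"],4),"F",(M.T@s["force"]).round(1),"T",(M.T@s["wrist_torque"]).round(3),"j6",s["joint_efforts"][5].round(4))
E
python3 st.py
```

```text
9.4667 [ 0.5812 -0.0754  0.1077] [-3.1412e+00 -1.1000e-03  2.4361e+00] 0.0139 F [ 0.5  0.8 -5.3] T [-0.16   0.102 -0.046] j6 0.0271
```

Request:
carry_out(plan=[[0, 0, 0, 0.005, 0.008], [0, 0, 0, 0.01, 0.008], [0, 0, 0, 0.015, 0.008], [0, 0, 0, 0.02, 0.008], [0, 0, 0, 0.025, 0.008], [0, 0, 0, 0.03, 0.008], [0, 0, 0, 0.035, 0.008], [0, 0, 0, 0.04, 0.008]])

```text
time_s: 10.13
tcp_pos: [0.5811, -0.0755, 0.1076]
eef_rot: [-3.141, -0.001, 2.396]
force: [-0.9, 1.2, 5.9]
width: 0.0142
```

```bash
python3 st.py
```

```text
10.1333 [ 0.5811 -0.0755  0.1076] [-3.1407e+00 -1.2000e-03  2.3960e+00] 0.0142 F [ 1.5  0.3 -5.9] T [-0.206  0.143 -0.072] j6 0.0284
```

Request:
carry_out(plan=[[0, 0, 0, 0.005, 0.008], [0, 0, 0, 0.01, 0.008], [0, 0, 0, 0.015, 0.008], [0, 0, 0, 0.02, 0.008], [0, 0, 0, 0.025, 0.008], [0, 0, 0, 0.03, 0.008], [0, 0, 0, 0.035, 0.008], [0, 0, 0, 0.04, 0.008]])

```text
time_s: 10.8
tcp_pos: [0.581, -0.0756, 0.1077]
eef_rot: [-3.14, -0.001, 2.356]
force: [-0.3, 1.3, 6.1]
width: 0.0138
```

```bash
python3 st.py
```

```text
10.8 [ 0.581  -0.0756  0.1077] [-3.1404e+00 -1.2000e-03  2.3561e+00] 0.0138 F [ 1.2  0.7 -6.1] T [-0.084  0.131 -0.048] j6 0.0304
```

Request:
carry_out(plan=[[0, 0, 0, 0.005, 0.008], [0, 0, 0, 0.01, 0.008], [0, 0, 0, 0.015, 0.008], [0, 0, 0, 0.02, 0.008], [0, 0, 0, 0.025, 0.008], [0, 0, 0, 0.03, 0.008], [0, 0, 0, 0.035, 0.008], [0, 0, 0, 0.04, 0.008]])

```text
time_s: 11.47
tcp_pos: [0.5809, -0.0758, 0.1077]
eef_rot: [-3.14, -0.001, 2.316]
force: [-0.3, 0.7, 5.5]
width: 0.0134
```

```bash
python3 st.py
```

```text
11.4667 [ 0.5809 -0.0758  0.1077] [-3.140e+00 -1.100e-03  2.316e+00] 0.0134 F [ 0.7  0.3 -5.5] T [-0.095  0.096 -0.024] j6 0.0325
```

Request:
carry_out(plan=[[0, 0, 0, 0.005, 0.008], [0, 0, 0, 0.01, 0.008], [0, 0, 0, 0.015, 0.008], [0, 0, 0, 0.02, 0.008], [0, 0, 0, 0.025, 0.008], [0, 0, 0, 0.03, 0.008], [0, 0, 0, 0.035, 0.008], [0, 0, 0, 0.04, 0.008]])

```text
time_s: 12.13
tcp_pos: [0.5807, -0.0758, 0.1076]
eef_rot: [-3.14, -0.001, 2.276]
force: [-0.5, 0.1, 6.0]
width: 0.0135
```

```bash
python3 st.py
```

```text
12.1333 [ 0.5807 -0.0758  0.1076] [-3.1396e+00 -1.1000e-03  2.2761e+00] 0.0135 F [ 0.4 -0.3 -6. ] T [ 0.046  0.129 -0.03 ] j6 0.0344
```

Request:
carry_out(plan=[[0, 0, 0, 0.005, 0.008], [0, 0, 0, 0.01, 0.008], [0, 0, 0, 0.015, 0.008], [0, 0, 0, 0.02, 0.008], [0, 0, 0, 0.025, 0.008], [0, 0, 0, 0.03, 0.008], [0, 0, 0, 0.035, 0.008], [0, 0, 0, 0.04, 0.008]])

```text
time_s: 12.8
tcp_pos: [0.5806, -0.076, 0.1077]
eef_rot: [-3.139, -0.001, 2.236]
force: [-0.7, 0.6, 6.4]
width: 0.0137
```

```bash
python3 st.py
```

```text
12.8 [ 0.5806 -0.076   0.1077] [-3.1392e+00 -1.0000e-03  2.2361e+00] 0.0137 F [ 0.9 -0.2 -6.4] T [ 0.176  0.125 -0.124] j6 0.0365
```

Run:
```python
from workcell import *
from h import *
c=capture("wrist"); im=c["image"][:,:,::-1]; cv2.imwrite("pics/k_w.png",cv2.convertScaleAbs(im,alpha=1.8,beta=10))
```

```text
(no output)
```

View pics/k_w.png

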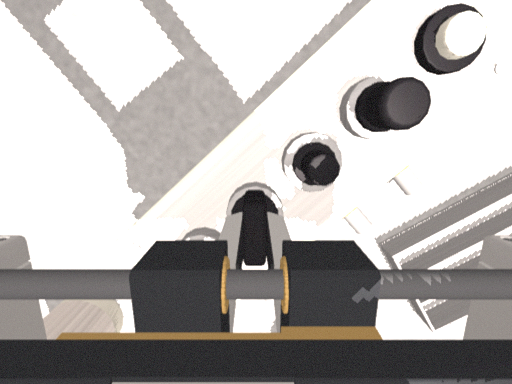

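Request:
carry_out(plan=[[0, 0, 0, 0.005, 0.008], [0, 0, 0, 0.01, 0.008], [0, 0, 0, 0.015, 0.008], [0, 0, 0, 0.02, 0.008], [0, 0, 0, 0.025, 0.008], [0, 0, 0, 0.03, 0.008], [0, 0, 0, 0.035, 0.008], [0, 0, 0, 0.04, 0.008]])

```text
time_s: 13.52
tcp_pos: [0.5805, -0.076, 0.1077]
eef_rot: [-3.139, -0.001, 2.196]
force: [-2.0, -0.2, 7.2]
width: 0.0137
```

```bash
python3 st.py
```

```text
13.5167 [ 0.5805 -0.076   0.1077] [-3.1388e+00 -1.0000e-03  2.1961e+00] 0.0137 F [ 1.  -1.7 -7.1] T [ 0.235  0.131 -0.05 ] j6 0.0386
```

Request:
carry_out(plan=[[0, 0, 0, 0.005, 0.008], [0, 0, 0, 0.01, 0.008], [0, 0, 0, 0.015, 0.008], [0, 0, 0, 0.02, 0.008], [0, 0, 0, 0.025, 0.008], [0, 0, 0, 0.03, 0.008], [0, 0, 0, 0.035, 0.008], [0, 0, 0, 0.04, 0.008]])

```text
time_s: 14.18
tcp_pos: [0.5804, -0.0761, 0.1077]
eef_rot: [-3.138, -0.001, 2.156]
force: [-1.7, 0.8, 7.0]
width: 0.014
```

```bash
python3 st.py
```

```text
14.1833 [ 0.5804 -0.0761  0.1077] [-3.1385e+00 -9.0000e-04  2.1561e+00] 0.014 F [ 1.6 -1.  -7. ] T [ 0.339  0.173 -0.042] j6 0.0406
```

Request:
carry_out(plan=[[0, 0, 0, 0.005, 0.008], [0, 0, 0, 0.01, 0.008], [0, 0, 0, 0.015, 0.008], [0, 0, 0, 0.02, 0.008], [0, 0, 0, 0.025, 0.008], [0, 0, 0, 0.03, 0.008], [0, 0, 0, 0.035, 0.008], [0, 0, 0, 0.04, 0.008]])

```text
time_s: 14.85
tcp_pos: [0.5802, -0.0762, 0.1076]
eef_rot: [-3.138, -0.001, 2.116]
force: [-2.8, -1.1, 7.0]
width: 0.0142
```

```bash
python3 st.py
```

```text
14.85 [ 0.5802 -0.0762  0.1076] [-3.1380e+00 -9.0000e-04  2.1162e+00] 0.0142 F [ 0.5 -3.  -7. ] T [ 0.405  0.078 -0.093] j6 0.0426
```

Request:
carry_out(plan=[[0, 0, 0, 0.005, 0.008], [0, 0, 0, 0.01, 0.008], [0, 0, 0, 0.015, 0.008], [0, 0, 0, 0.02, 0.008], [0, 0, 0, 0.025, 0.008], [0, 0, 0, 0.03, 0.008], [0, 0, 0, 0.035, 0.008], [0, 0, 0, 0.04, 0.008]])

```text
time_s: 15.52
tcp_pos: [0.5801, -0.0763, 0.1077]
eef_rot: [-3.138, -0.001, 2.076]
force: [-3.3, -1.7, 6.8]
width: 0.0138
```

```bash
python3 st.py
```

```text
15.5167 [ 0.5801 -0.0763  0.1077] [-3.1377e+00 -8.0000e-04  2.0762e+00] 0.0138 F [ 0.1 -3.8 -6.8] T [ 0.492  0.099 -0.122] j6 0.0446
```

Request:
carry_out(plan=[[0, -0.0005, 0, 0.005, 0.008], [0, -0.0005, 0, 0.01, 0.008], [0, -0.0005, 0, 0.015, 0.008], [0, -0.0005, 0, 0.02, 0.008], [0, -0.0005, 0, 0.025, 0.008], [0, -0.0005, 0, 0.03, 0.008], [0, -0.0005, 0, 0.035, 0.008], [0, -0.0005, 0, 0.04, 0.008]])

```text
time_s: 16.18
tcp_pos: [0.5799, -0.0764, 0.1076]
eef_rot: [-3.138, -0.001, 2.036]
force: [-1.8, -0.2, 6.4]
width: 0.0138
```

```bash
python3 st.py
```

```text
16.1833 [ 0.5799 -0.0764  0.1076] [-3.1383e+00 -6.0000e-04  2.0361e+00] 0.0138 F [ 0.6 -1.7 -6.4] T [ 0.313  0.042 -0.075] j6 0.0413
```

Request:
carry_out(plan=[[0, 0, 0, 0.005, 0.008], [0, 0, 0, 0.01, 0.008], [0, 0, 0, 0.015, 0.008], [0, 0, 0, 0.02, 0.008], [0, 0, 0, 0.025, 0.008], [0, 0, 0, 0.03, 0.008], [0, 0, 0, 0.035, 0.008], [0, 0, 0, 0.04, 0.008]])

```text
time_s: 16.85
tcp_pos: [0.5797, -0.0765, 0.1076]
eef_rot: [-3.138, -0.0, 1.996]
force: [-3.0, -1.3, 6.8]
width: 0.0135
```

```bash
python3 st.py
```

```text
16.85 [ 0.5797 -0.0765  0.1076] [-3.1379e+00 -5.0000e-04  1.9961e+00] 0.0135 F [ 0.  -3.3 -6.8] T [ 0.372  0.038 -0.086] j6 0.0433
```

Request:
carry_out(plan=[[0, 0, 0, 0.005, 0.008], [0, 0, 0, 0.01, 0.008], [0, 0, 0, 0.015, 0.008], [0, 0, 0, 0.02, 0.008], [0, 0, 0, 0.025, 0.008], [0, 0, 0, 0.03, 0.008], [0, 0, 0, 0.035, 0.008], [0, 0, 0, 0.04, 0.008]])

```text
time_s: 17.52
tcp_pos: [0.5796, -0.0766, 0.1076]
eef_rot: [-3.137, -0.0, 1.956]
force: [-3.3, -1.0, 7.4]
width: 0.0136
```

```bash
python3 st.py
```

```text
17.5167 [ 0.5796 -0.0766  0.1076] [-3.1375e+00 -3.0000e-04  1.9562e+00] 0.0136 F [ 0.3 -3.5 -7.4] T [ 0.496 -0.013 -0.13 ] j6 0.0452
```

Request:
carry_out(plan=[[0, 0, 0, 0.005, 0.008], [0, 0, 0, 0.01, 0.008], [0, 0, 0, 0.015, 0.008], [0, 0, 0, 0.02, 0.008], [0, 0, 0, 0.025, 0.008], [0, 0, 0, 0.03, 0.008], [0, 0, 0, 0.035, 0.008], [0, 0, 0, 0.04, 0.008]])

```text
time_s: 18.18
tcp_pos: [0.5795, -0.0766, 0.1076]
eef_rot: [-3.137, -0.0, 1.916]
force: [-2.3, -1.1, 7.5]
width: 0.0137
```

```bash
python3 st.py
```

```text
18.1833 [ 0.5795 -0.0766  0.1076] [-3.1372e+00 -2.0000e-04  1.9161e+00] 0.0137 F [-0.3 -2.6 -7.5] T [ 0.523 -0.047 -0.109] j6 0.0472
```

Request:
carry_out(plan=[[0, 0, 0, 0.005, 0.008], [0, 0, 0, 0.01, 0.008], [0, 0, 0, 0.015, 0.008], [0, 0, 0, 0.02, 0.008], [0, 0, 0, 0.025, 0.008], [0, 0, 0, 0.03, 0.008], [0, 0, 0, 0.035, 0.008], [0, 0, 0, 0.04, 0.008]])

```text
time_s: 18.85
tcp_pos: [0.5793, -0.0767, 0.1077]
eef_rot: [-3.137, -0.0, 1.876]
force: [-4.1, -0.9, 7.7]
width: 0.014
```

```bash
python3 st.py
```

```text
18.85 [ 0.5793 -0.0767  0.1077] [-3.1368 -0.      1.8762] 0.014 F [ 0.4 -4.2 -7.7] T [ 0.655 -0.038 -0.152] j6 0.0491
```

Request:
carry_out(plan=[[0, 0, 0, 0.005, 0.008], [0, 0, 0, 0.01, 0.008], [0, 0, 0, 0.015, 0.008], [0, 0, 0, 0.02, 0.008], [0, 0, 0, 0.025, 0.008], [0, 0, 0, 0.03, 0.008], [0, 0, 0, 0.035, 0.008], [0, 0, 0, 0.04, 0.008]])

```text
time_s: 19.52
tcp_pos: [0.5791, -0.0767, 0.1076]
eef_rot: [-3.136, 0.0, 1.836]
force: [-4.4, -1.6, 9.0]
width: 0.0136
```

```bash
python3 st.py
```

```text
19.5167 [ 0.5791 -0.0767  0.1076] [-3.1364e+00  1.0000e-04  1.8362e+00] 0.0136 F [-0.4 -4.7 -9. ] T [ 0.746 -0.084 -0.16 ] j6 0.051
```

```bash
python3 st3.py
```

```text
19.6667 [ 0.5792 -0.0767  0.1076] [-3.1365e+00  1.0000e-04  1.8364e+00] 0.0139
[[-0.391 -4.67  -8.954  0.746 -0.084 -0.16   0.051]
 [ 0.542 -3.613 -7.683  0.744 -0.038 -0.047  0.11 ]
 [ 0.034 -3.882 -7.56   0.745 -0.067 -0.047  0.098]
 [-1.056 -4.054 -9.02   0.778 -0.06  -0.046  0.079]]
```

Request:
carry_out(plan=[[0, -0.0007, 0, 0.005, 0.008], [0, -0.0007, 0, 0.01, 0.008], [0, -0.0007, 0, 0.015, 0.008], [0, -0.0007, 0, 0.02, 0.008], [0, -0.0007, 0, 0.025, 0.008], [0, -0.0007, 0, 0.03, 0.008], [0, -0.0007, 0, 0.035, 0.008], [0, -0.0007, 0, 0.04, 0.008]])

```text
time_s: 20.33
tcp_pos: [0.5789, -0.0768, 0.1076]
eef_rot: [-3.138, 0.0, 1.796]
force: [-3.5, -1.8, 7.4]
width: 0.0135
```

```bash
python3 st3.py
```

```text
20.4833 [ 0.5789 -0.0768  0.1077] [-3.1376e+00  4.0000e-04  1.7964e+00] 0.0138
[[-1.025 -3.815 -7.399  0.535 -0.134 -0.056  0.045]
 [-0.279 -2.118 -7.067  0.511 -0.096 -0.142  0.104]
 [ 0.831 -3.067 -7.647  0.483 -0.073 -0.074  0.093]
 [-0.124 -4.076 -6.516  0.474 -0.114 -0.07   0.073]]
```

Request:
carry_out(plan=[[0, 0, 0, 0.005, 0.008], [0, 0, 0, 0.01, 0.008], [0, 0, 0, 0.015, 0.008], [0, 0, 0, 0.02, 0.008], [0, 0, 0, 0.025, 0.008], [0, 0, 0, 0.03, 0.008], [0, 0, 0, 0.035, 0.008], [0, 0, 0, 0.04, 0.008]])

```text
time_s: 21.15
tcp_pos: [0.5788, -0.0768, 0.1077]
eef_rot: [-3.137, 0.001, 1.756]
force: [-3.3, -0.9, 7.9]
width: 0.0138
```

```bash
python3 st3.py
```

```text
21.3 [ 0.5788 -0.0768  0.1076] [-3.1371e+00  6.0000e-04  1.7565e+00] 0.0138
[[-0.31  -3.443 -7.887  0.575 -0.168 -0.119  0.083]
 [-1.293 -3.516 -6.655  0.577 -0.129 -0.14   0.143]
 [ 0.189 -4.276 -7.938  0.54  -0.063 -0.112  0.131]
 [-0.517 -4.084 -7.632  0.586 -0.118 -0.095  0.111]]
```

Request:
carry_out(plan=[[0, 0, 0, 0.005, 0.008], [0, 0, 0, 0.01, 0.008], [0, 0, 0, 0.015, 0.008], [0, 0, 0, 0.02, 0.008], [0, 0, 0, 0.02, 0.008], [0, 0, 0, 0.02, 0.008], [0, 0, 0, 0.02, 0.008], [0, 0, 0, 0.02, 0.008]])

```text
time_s: 21.97
tcp_pos: [0.5787, -0.0768, 0.1077]
eef_rot: [-3.137, 0.001, 1.737]
force: [-3.3, -1.9, 7.5]
width: 0.0138
```

```bash
python3 st3.py
```

```text
22.1167 [ 0.5787 -0.0768  0.1077] [-3.1370e+00  7.0000e-04  1.7366e+00] 0.0136
[[-1.363 -3.586 -7.486  0.617 -0.122 -0.173  0.148]
 [-0.329 -3.91  -7.311  0.549 -0.059 -0.19   0.148]
 [-0.655 -4.083 -7.228  0.627 -0.132 -0.114  0.148]
 [-0.    -3.805 -7.467  0.607 -0.135 -0.106  0.148]]
```

Request:
carry_out(plan=[[0, 0, 0, 0.005, 0.008], [0, 0, 0, 0.01, 0.008], [0, 0, 0, 0.015, 0.008], [0, 0, 0, 0.02, 0.008], [0, 0, 0, 0.02, 0.008], [0, 0, 0, 0.02, 0.008], [0, 0, 0, 0.02, 0.008], [0, 0, 0, 0.02, 0.008]])

```text
time_s: 22.78
tcp_pos: [0.5786, -0.0768, 0.1076]
eef_rot: [-3.137, 0.001, 1.717]
force: [-4.6, -1.0, 7.4]
width: 0.0135
```

```bash
python3 st3.py
```

```text
22.9333 [ 0.5786 -0.0768  0.1076] [-3.1368e+00  8.0000e-04  1.7169e+00] 0.0139
[[-0.356 -4.72  -7.376  0.578 -0.137 -0.265  0.192]
 [-0.803 -3.983 -7.14   0.598 -0.132 -0.217  0.192]
 [ 0.192 -3.985 -7.794  0.589 -0.118 -0.243  0.192]
 [-0.1   -3.487 -8.112  0.643 -0.15  -0.192  0.192]]
```

Request:
carry_out(plan=[[0, 0, 0, 0.005, 0.008], [0, 0, 0, 0.01, 0.008], [0, 0, 0, 0.015, 0.008], [0, 0, 0, 0.02, 0.008], [0, 0, 0, 0.025, 0.008], [0, 0, 0, 0.025, 0.008], [0, 0, 0, 0.025, 0.008], [0, 0, 0, 0.025, 0.008]])

```text
time_s: 23.6
tcp_pos: [0.5786, -0.0769, 0.1076]
eef_rot: [-3.137, 0.001, 1.692]
force: [-4.2, -0.6, 6.7]
width: 0.0139
```

```bash
python3 st3.py
```

```text
23.75 [ 0.5786 -0.0769  0.1076] [-3.1367e+00  1.0000e-03  1.6920e+00] 0.014
[[-0.097 -4.29  -6.682  0.689 -0.136 -0.248  0.252]
 [-0.568 -4.223 -7.872  0.622 -0.174 -0.26   0.252]
 [-1.688 -3.571 -8.406  0.645 -0.186 -0.275  0.252]
 [-1.252 -3.301 -7.379  0.673 -0.163 -0.196  0.252]]
```

Request:
carry_out(plan=[[0, 0, 0, 0.005, 0.008], [0, 0, 0, 0.01, 0.008], [0, 0, 0, 0.015, 0.008], [0, 0, 0, 0.02, 0.008], [0, 0, 0, 0.025, 0.008], [0, 0, 0, 0.025, 0.008], [0, 0, 0, 0.025, 0.008], [0, 0, 0, 0.025, 0.008]])

```text
time_s: 24.42
tcp_pos: [0.5785, -0.0768, 0.1076]
eef_rot: [-3.137, 0.001, 1.667]
force: [-4.6, -1.3, 8.1]
width: 0.0137
```

```bash
python3 st3.py
```

```text
24.5667 [ 0.5785 -0.0769  0.1076] [-3.1365e+00  1.2000e-03  1.6672e+00] 0.0135
[[-0.892 -4.795 -8.084  0.647 -0.279 -0.302  0.313]
 [-0.768 -4.239 -8.907  0.625 -0.184 -0.35   0.313]
 [-1.086 -5.257 -8.159  0.645 -0.174 -0.367  0.313]
 [-0.976 -4.735 -7.221  0.639 -0.194 -0.236  0.313]]
```

Request:
carry_out(plan=[[0, 0, 0, 0.005, 0.008], [0, 0, 0, 0.008, 0.008], [0, 0, 0, 0.008, 0.008], [0, 0, 0, 0.008, 0.008], [0, 0, 0, 0.008, 0.008], [0, 0, 0, 0.008, 0.008], [0, 0, 0, 0.008, 0.008], [0, 0, 0, 0.008, 0.008]])

```text
time_s: 25.23
tcp_pos: [0.5785, -0.0769, 0.1076]
eef_rot: [-3.136, 0.001, 1.659]
force: [-3.9, -0.8, 8.2]
width: 0.0137
```

```bash
python3 st3.py
```

```text
25.3833 [ 0.5785 -0.0768  0.1076] [-3.1365e+00  1.2000e-03  1.6594e+00] 0.014
[[-0.499 -3.953 -8.16   0.619 -0.156 -0.437  0.338]
 [-1.665 -5.125 -7.975  0.638 -0.191 -0.339  0.338]
 [-1.104 -4.416 -8.061  0.643 -0.194 -0.319  0.338]
 [-0.946 -4.422 -8.686  0.68  -0.224 -0.322  0.338]]
```

Request:
carry_out(plan=[[0, 0, 0, 0, 0.014], [0, 0, 0, 0, 0.02], [0, 0, 0, 0, 0.028], [0, 0, 0, 0, 0.034], [0, 0, 0, 0, 0.034], [0, 0, 0, 0, 0.034], [0, 0, 0, 0, 0.034], [0, 0, 0, 0, 0.034]])

```text
time_s: 26.05
tcp_pos: [0.5805, -0.0759, 0.1072]
eef_rot: [-3.141, -0.0, 1.659]
force: [0.3, -0.3, -0.6]
width: 0.0338
```

```bash
python3 st.py
```

```text
26.05 [ 0.5805 -0.0759  0.1072] [-3.1412e+00 -1.0000e-04  1.6588e+00] 0.0338 F [-0.3  0.3  0.6] T [ 0.043 -0.047  0.046] j6 0.0005
```

Request:
carry_out(plan=[[0, 0, -0.01, 0, 0.034], [0, 0, -0.02, 0, 0.034], [0, 0, -0.03, 0, 0.034], [0, 0, -0.045, 0, 0.034], [0, 0, -0.06, 0, 0.034], [0, 0, -0.075, 0, 0.034], [0, 0, -0.08, 0, 0.034], [0, 0, -0.08, 0, 0.034]])

```text
time_s: 26.72
tcp_pos: [0.5824, -0.0764, 0.1907]
eef_rot: [3.136, 0.002, 1.659]
force: [0.1, 0.2, 0.3]
width: 0.034
```

```bash
python3 st.py;  python3 - <<'E'
from workcell import *
from h import *
c=capture("wrist"); im=c["image"][:,:,::-1]; cv2.imwrite("pics/l_w.png",cv2.convertScaleAbs(im,alpha=1.5,beta=10))
t=capture("top"); im=t["image"][150:270,150:430,::-1]; cv2.imwrite("pics/l_t.png",cv2.resize(cv2.convertScaleAbs(im,alpha=1.5,beta=10),None,fx=2.8,fy=2.8))
for z in(.07,.08): print(z,proj(c,(.607,.100,z)))
E
```

```text
26.7167 [ 0.5824 -0.0764  0.1907] [3.1362e+00 2.1000e-03 1.6589e+00] 0.034 F [ 0.2  0.1 -0.3] T [ 0.052 -0.064 -0.019] j6 -0.001
0.07 [297.80149244   2.92384601]
0.08 [299.63047197  -2.07666271]
```

View pics/l_w.png

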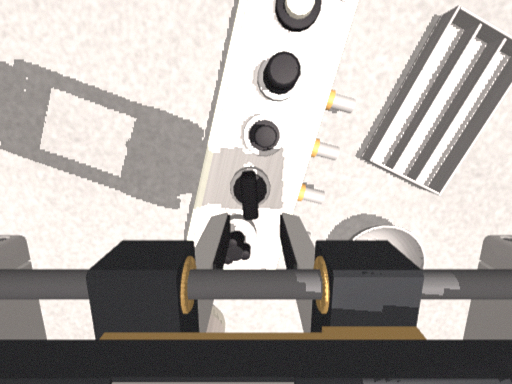

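View pics/l_t.png

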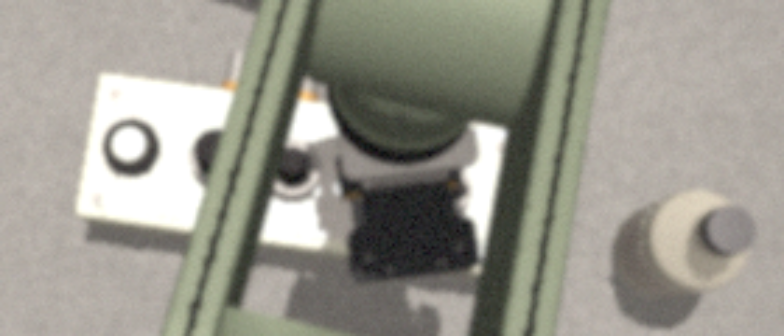

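Request:
carry_out(plan=[[0.025, 0.006, -0.005, 0, 0.02], [0.05, 0.012, -0.01, 0, 0.01], [0.08, 0.019, -0.015, 0, 0], [0.11, 0.026, -0.015, 0, 0], [0.14, 0.033, -0.015, 0, 0], [0.165, 0.039, -0.015, 0, 0], [0.1735, 0.0405, -0.015, 0, 0], [0.1735, 0.0405, -0.015, 0, 0]], squeeze=20)

```text
time_s: 27.48
tcp_pos: [0.6049, 0.1023, 0.2011]
eef_rot: [-3.139, -0.0, 1.662]
force: [-0.2, -0.7, -0.4]
width: 0.0007
```

```bash
python3 st.py;  python3 - <<'E'
from workcell import *
from h import *
c=capture("wrist"); im=c["image"][:,:,::-1]; cv2.imwrite("pics/m_w.png",cv2.convertScaleAbs(im,alpha=1.5,beta=10))
for z in(.065,.07,.08): print(z,proj(c,(.607,.100,z)))
E
```

```text
27.4833 [0.6049 0.1023 0.2011] [-3.1392e+00 -2.0000e-04  1.6622e+00] 0.0007 F [-0.7 -0.3  0.4] T [ 0.081 -0.063 -0.005] j6 0.1261
0.065 [256.2266692 189.7893334]
0.07 [256.2413086  190.83392769]
0.08 [256.27206832 193.02878603]
```

View pics/m_w.png

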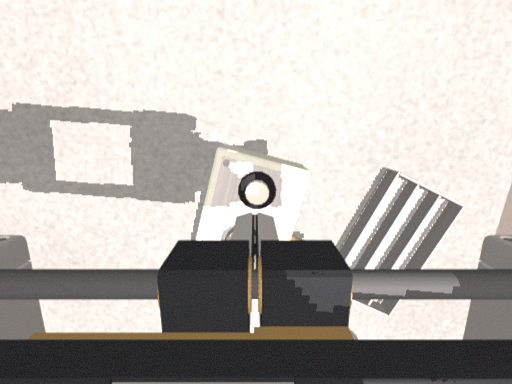

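Run:
```python
from workcell import *
from h import *
c=capture("wrist"); im=c["image"]; s=read_state(); print(s["tcp_pos"],s["eef_rot"],s["time_s"])
def cap(g,x0,y0,x1,y1):
    g=g[y0:y1,x0:x1].min(2).astype(np.uint8); m=(g>185).astype(np.uint8)
    n,l,st,ce=cv2.connectedComponentsWithStats(m,connectivity=4)
    return [(st[i].tolist(),(ce[i]+[x0,y0]).round(2).tolist()) for i in range(1,n) if st[i][4]>60]
print(cap(im,241,178,273,206)); e=cv2.imread("pics/e_w.png")
print(cap(e,390,168,421,204))
cv2.imwrite("pics/n.png",cv2.resize(im[170:215,230:285,::-1],None,fx=12,fy=12,interpolation=0))
c0=dict(c,position=np.array([0.51316688,-0.06052566,0.38356438]),attitude=np.array([2.90886884e+00,-6.94449308e-04,1.39954222e+00]))
np.save("c.npy",[c0,c],allow_pickle=True)
```

```text
[0.60514294 0.09967901 0.20147186] [-3.13968660e+00  8.46684023e-04  1.65909612e+00] 27.5833
[([5, 2, 12, 15, 136], [252.15, 188.07])]
[([8, 8, 21, 20, 330], [408.08, 185.3]), ([0, 21, 31, 15, 152], [408.85, 200.0])]
```

View pics/n.png

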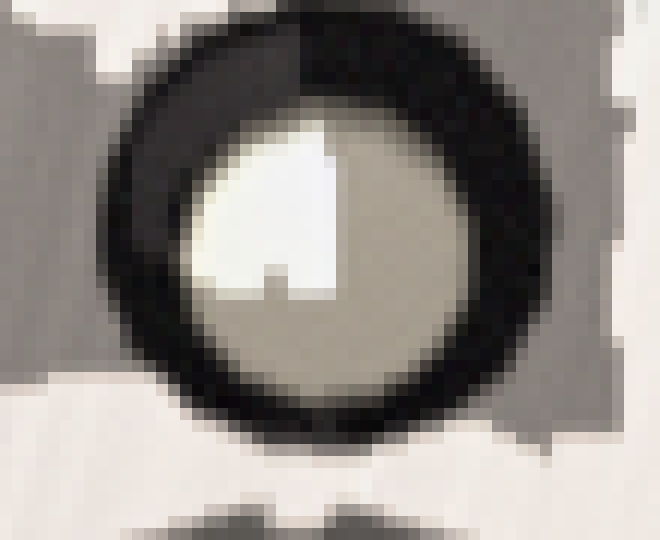

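Run:
```python
from h import *
c0,c=np.load("c.npy",allow_pickle=True)
print(c["position"]); print(tri(c0,(408.1,185.3),c,(257.3,191.6)))
for z in(.065,.075,.085): print(onz(c0,(408.1,185.3),z),onz(c,(257.3,191.6),z))
```

```text
[0.59988727 0.16694135 0.36037284]
(array([0.60779107, 0.09987458, 0.07961303]), np.float64(0.000597538834189574))
[0.61203745 0.10767521 0.065     ] [0.60849681 0.09626816 0.065     ]
[0.60893382 0.10239524 0.075     ] [0.60820533 0.09866084 0.075     ]
[0.60583019 0.09711528 0.085     ] [0.60791385 0.10105352 0.085     ]
```

Request:
carry_out(plan=[[0, 0.0027, 0.02, 0, 0], [0, 0.0027, 0.04, 0, 0], [0, 0.0027, 0.055, 0, 0], [0, 0.0027, 0.07, 0, 0], [0, 0.0027, 0.08, 0, 0], [0, 0.0027, 0.09, 0, 0], [0, 0.0027, 0.095, 0, 0], [0, 0.0027, 0.095, 0, 0]])

```text
time_s: 28.25
tcp_pos: [0.6076, 0.0999, 0.1061]
eef_rot: [-3.139, -0.0, 1.658]
force: [-0.5, 0.2, 0.2]
width: 0.0007
```

```bash
python3 st.py;  python3 - <<'E'
from workcell import *
from h import *
c=capture("scene"); im=c["image"][125:215,220:350,::-1]; cv2.imwrite("pics/o_s.png",cv2.resize(cv2.convertScaleAbs(im,alpha=1.6,beta=10),None,fx=6,fy=6))
E
```

```text
28.25 [0.6076 0.0999 0.1061] [-3.1392 -0.      1.6578] 0.0007 F [ 0.3 -0.5 -0.2] T [ 0.101 -0.049 -0.046] j6 0.0004
```

View pics/o_s.png

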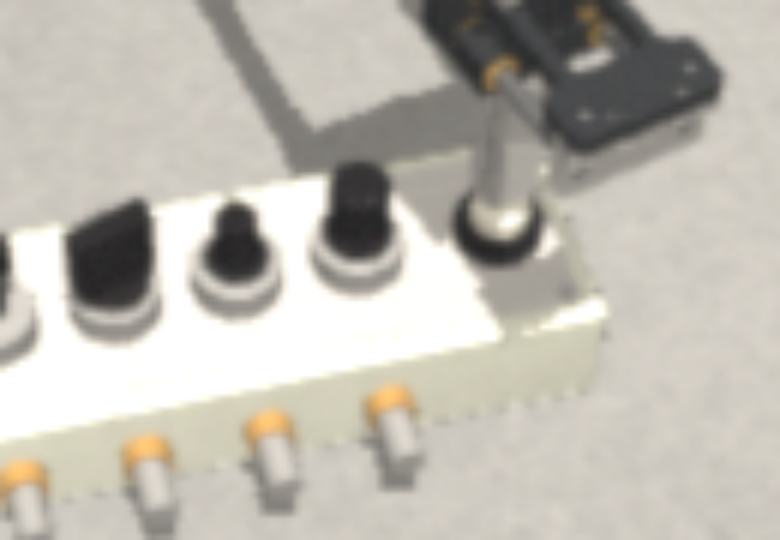

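Fingers are over the button cap (~(500,215) in the crop); drain bar is turned along the row. Press in small steps.

Request:
carry_out(plan=[[0, 0, 0.002, 0, 0], [0, 0, 0.004, 0, 0], [0, 0, 0.006, 0, 0], [0, 0, 0.008, 0, 0], [0, 0, 0.009, 0, 0], [0, 0, 0.01, 0, 0], [0, 0, 0.01, 0, 0], [0, 0, 0.01, 0, 0]])

```text
time_s: 28.97
tcp_pos: [0.609, 0.1007, 0.0981]
eef_rot: [3.14, -0.0, 1.659]
force: [-0.9, 0.7, 2.9]
width: 0.0005
```

```bash
python3 st3.py
```

```text
29.1167 [0.609  0.1007 0.098 ] [ 3.1402e+00 -1.0000e-04  1.6588e+00] 0.0005
[[ 7.670e-01 -7.960e-01 -2.865e+00  2.800e-02 -9.600e-02 -2.100e-02
   0.000e+00]
 [ 2.000e-02  1.254e+00 -2.532e+00  2.800e-02 -1.900e-02 -2.600e-02
   1.000e-03]
 [ 2.930e-01  2.740e-01 -3.867e+00 -9.300e-02 -1.000e-02 -5.500e-02
   1.000e-03]
 [ 7.410e-01  3.630e-01 -2.901e+00 -1.530e-01 -3.600e-02  1.000e-03
   1.000e-03]]
```

Request:
carry_out(plan=[[0, 0, 0.001, 0, 0], [0, 0, 0.002, 0, 0], [0, 0, 0.003, 0, 0], [0, 0, 0.004, 0, 0], [0, 0, 0.004, 0, 0], [0, 0, 0.004, 0, 0], [0, 0, 0.004, 0, 0], [0, 0, 0.004, 0, 0]])

```text
time_s: 29.78
tcp_pos: [0.609, 0.1007, 0.0952]
eef_rot: [3.14, 0.0, 1.659]
force: [-2.4, 0.7, 11.5]
width: 0.0003
```

```bash
python3 st3.py
```

```text
29.9333 [0.609  0.1007 0.0952] [3.1402e+00 1.0000e-04 1.6589e+00] 0.0003
[[ 8.5900e-01 -2.2780e+00 -1.1499e+01  3.7400e-01  6.4000e-02  4.0000e-03
   0.0000e+00]
 [ 1.3800e-01 -1.7970e+00 -1.0691e+01  4.0100e-01  6.1000e-02  4.6000e-02
   0.0000e+00]
 [ 2.5100e-01 -2.5800e+00 -1.0307e+01  3.8800e-01  8.2000e-02  5.6000e-02
   0.0000e+00]
 [ 6.0000e-02 -1.2310e+00 -1.0343e+01  3.8800e-01  1.8000e-02 -1.2000e-02
   0.0000e+00]]
```

Request:
carry_out(plan=[[0, 0, 0.001, 0, 0], [0, 0, 0.002, 0, 0], [0, 0, 0.002, 0, 0], [0, 0, 0.002, 0, 0], [0, 0, 0.002, 0, 0], [0, 0, 0.002, 0, 0], [0, 0, 0.002, 0, 0], [0, 0, 0.002, 0, 0]])

```text
time_s: 30.6
tcp_pos: [0.6091, 0.1007, 0.095]
eef_rot: [3.14, 0.0, 1.659]
force: [-5.9, 0.2, 18.2]
width: 0.0006
```

```bash
python3 st.py
python3 - <<'E'
from workcell import *
from h import *
c=capture("scene"); im=c["image"][125:215,220:350,::-1]; cv2.imwrite("pics/p_s.png",cv2.resize(cv2.convertScaleAbs(im,alpha=1.6,beta=10),None,fx=6,fy=6))
E
```

```text
30.6 [0.6091 0.1007 0.095 ] [3.1401e+00 2.0000e-04 1.6590e+00] 0.0006 F [  0.7  -5.8 -18.2] T [1.126 0.024 0.049] j6 -0.0003
```

View pics/p_s.png

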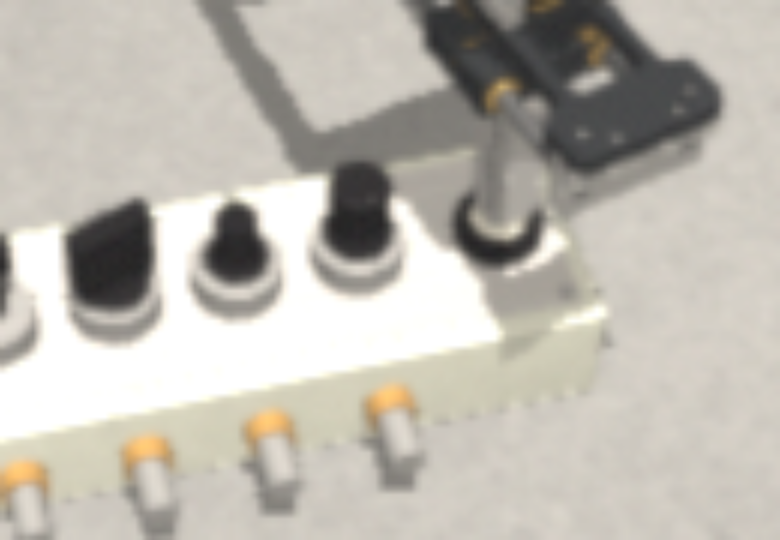

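Request:
carry_out(plan=[[0, 0, -0.005, 0, 0], [0, 0, -0.01, 0, 0], [0, 0, -0.02, 0, 0], [0, 0, -0.04, 0, 0], [0, 0, -0.06, 0, 0], [0, 0, -0.08, 0, 0], [0, 0, -0.1, 0, 0], [0, 0, -0.1, 0, 0]])

```text
time_s: 31.32
tcp_pos: [0.6105, 0.1007, 0.1956]
eef_rot: [3.135, 0.001, 1.659]
force: [1.2, -0.6, 0.5]
width: 0.0006
```

Request:
carry_out(plan=[[0.03, 0, 0, 0, 0], [0.06, 0, 0, 0, 0], [0.09, 0, 0, 0, 0], [0.12, 0, 0, 0, 0], [0.15, 0, 0, 0, 0], [0.15, 0, 0, 0, 0], [0.15, 0, 0, 0, 0], [0.15, 0, 0, 0, 0]])

```text
time_s: 31.98
tcp_pos: [0.5944, 0.2493, 0.1898]
eef_rot: [-3.139, 0.001, 1.659]
force: [-0.3, -0.8, 0.5]
width: 0.0004
```

```bash
python3 st.py
python3 - <<'E'
from workcell import *
from h import *
c=capture("scene"); cv2.imwrite("pics/q_f.png",c["image"][:,:,::-1]); im=c["image"][125:215,190:330,::-1]; cv2.imwrite("pics/q_s.png",cv2.resize(cv2.convertScaleAbs(im,alpha=1.6,beta=10),None,fx=5.5,fy=5.5))
c=capture("top"); im=c["image"][80:280,150:440,::-1]; cv2.imwrite("pics/q_t.png",cv2.resize(cv2.convertScaleAbs(im,alpha=1.6,beta=10),None,fx=2.7,fy=2.7))
a=cv2.imread("pics/a_scene.png").astype(int);d=np.abs(a-cv2.imread("pics/q_f.png")).max(2)
for n,(x0,y0,x1,y1) in dict(bowl=(205,225,255,272),tray=(270,212,350,260),bottle=(130,155,170,215),others=(207,160,228,188),vent=(250,150,270,178),feed=(271,147,290,175),button=(293,150,314,172)).items(): print(n,d[y0:y1,x0:x1].mean().round(1),d[y0:y1,x0:x1].max())
E
```

```text
31.9833 [0.5944 0.2493 0.1898] [-3.1388e+00  1.3000e-03  1.6591e+00] 0.0004 F [-0.8 -0.3 -0.5] T [ 0.093 -0.084 -0.014] j6 0.0002
bowl 4.4 7
tray 4.2 6
bottle 4.6 8
others 4.5 8
vent 4.5 7
feed 4.0 7
button 5.1 8
```

View pics/q_s.png

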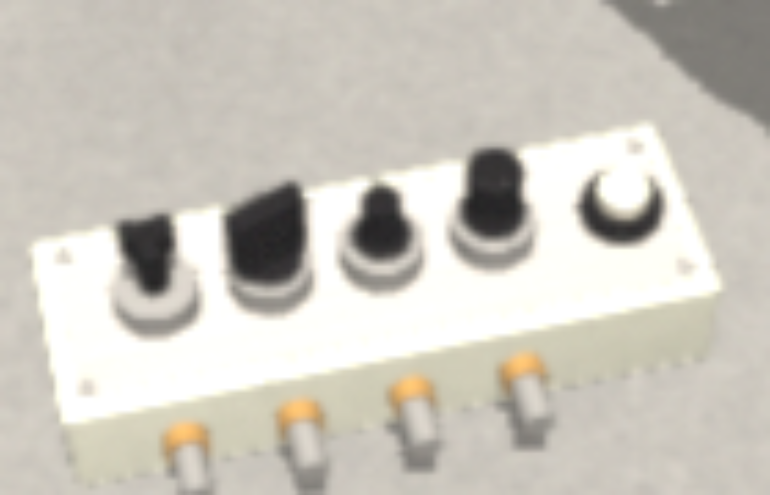

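View pics/q_t.png

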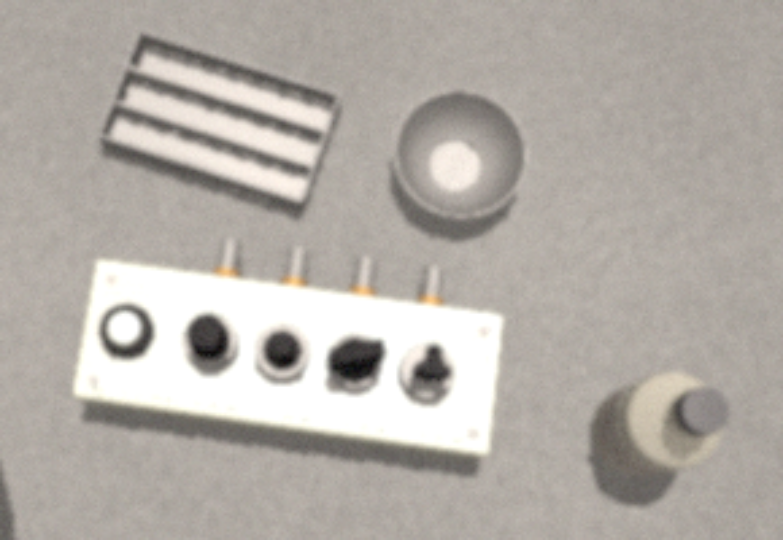

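```bash
python3 -c "
from workcell import *
print(job_done())"
```

```text
the job is handed in; nothing more can be done
None
```

The job is handed in. The drain valve felt seated and nipped up, the fill button was then pressed to its stop and released, and the robot is clear of everything. It finished at about 32 s of the 67 s allowed.

- **Drain valve:** I pinched the bar and turned it clockwise about 1.28 rad in small steps. Torque began to climb after about 1.15 rad of turn. I took it to about 0.34 N m (0.338 from joint 6, about 0.35 from the noisy wrist sensor) and held that for roughly 0.7 s. I then opened the fingers and lifted clear.
- **Fill button:** This came after the valve was released. I pressed to a hard stop: 3 N, then 11 N, then 18 N with only 0.2 mm more movement. After I lifted off, the last picture shows the cap looking as it did at the start.
- **Other items:** Comparing the first and last scene pictures, the other three knobs, bowl, tray and bottle show only an even brightness change (at most 8 levels), so nothing there moved. The drain bar stayed turned.

**Weak points:**
- **Wrist torque:** single readings scattered by about 0.05 N m, with one at 0.44.
- **Joint 6:** while the valve turned freely it read about 0.03–0.05 N m rather than the stated 0.08.
- **Seat torque:** it climbed at only about 2.4 N m per rad of tool turn, not 5, probably from give in the grip.
- **Sideways force:** the grip had a small offset that put up to about 6 N sideways on the knob during the turn.

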